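Fit the guide shoe on the strap cutter's bent bar

ROBOT

A 7-joint arm with a two-finger parallel gripper is mounted at the origin on the work surface. World frame = base frame: x ahead of the robot, y to its left, z up, the work surface at z = 0. Lengths are in m, angles in rad, forces in N, time in s.
With the tool pointing down it reaches from about 0.4 to 0.85 m from the base axis. Payload 10.4 kg.
Tool frame: the origin (TCP) lies at the very end of the fingers, on their centre line; the grasp point (between the pads) lies 19 mm behind it; z points along the fingers, y is the line along which they close (so a half turn about z gives the same grasp; the last joint's range is limited). The gripper opens to 87 mm and grips with 3 to 60 N. Pads are 19 mm wide; open, the fingers measure 117 mm over their backs; the gripper's body (75 mm by 190 mm) begins 51 mm behind the grasp point.
Start: joints at [-1.355, 0.332, -0.065, 1.46, 0.022, 1.35, -0.088], TCP at [0.148, 0.607, 0.223] pointing down, gripper open.
Joint ranges: [-2.6, 2.6], [-0.5, 2.12], [-1.47, 1.34], [0.16, 2.42], [-1.27, 4.41], [0.06, 2.06], [-2.6, 2.6]. Speed limits (rad/s): [2.22, 2.22, 2.79, 2.79, 3.14, 3.14, 3.14].

INTERFACE

Orientations are given as a unit quaternion [x, y, z, w].
In Python, from bench import r gives the robot as it stands.
- The arm moves only by the shell command python3 -m crank 'ROWS' [FORCE]. ROWS is JSON, a list that holds one entry, the list of rows, each a list of 5 numbers: the shift along the tool's x, y, z in mm, then the turn about the tool's z in degrees, then the opening, from -1 (shut) to 1 (fully open). A call has 1 to 20 rows; each row is the pose to reach, as a shift and turn from the pose commanded when the call began, along the tool's axes at that moment; what a row does not reach only later rows make up. A row lasts 1/10 s, in which the tool goes at most 50 mm and 8.59 degrees, less where a joint would pass 70% of its speed; a pose out of reach is approached as far as the arm can. A call with a gripper value outside its range is refused whole. The fingers move at their own pace and stop on an object; FORCE is the grip in N (left out, the last holds). Time passes only in rows, so rows that repeat a pose let the fingers close. It gives the time, the measured TCP pose, the force, the opening and the grip force at its end, in the units of the state.
- r.read_state(): the state, without advancing time (a new reading comes with each control period).
- r.camera(name): name is "scene" or "side" or "wrist"; returns a dict with "image" (400x640x3 uint8, red, green, blue), "vfov" (degrees; the focal length in pixels is half the picture's height over the tangent of half this angle, whatever the lens; pixels are square), "cx", "cy" (the principal point, pixels), "eye" and "attitude" of the camera in the world. Camera axes: x right, y down, z forward; pixel columns grow to the right and rows downward; lengths in m; the calibration is good to about 2 mm. A picture is of the moment at which its call begins. There is no depth.
- r.close_job(): hands the job in; it is judged then, once.
The state is a dict: "time": time; "joint_positions": joint angles; "joint_vel": joint speeds; "joint_torque": joint torques, N m; "ee_pos": TCP position; "eef_rot": TCP orientation; "ft_force": force on the tool from outside, world axes, zero at the start; "torque": the same for the moment, N m; "width": finger opening in m; "grip_force": force on a finger pad.
Only numpy, scipy, OpenCV 4.12 (cv2) and the standard library are available. Lean on these libraries where they do the work, as an engineer would, in place of code of your own. Each camera call takes 0.05 s, during which the arm holds its last target. There are 200 camera calls.

TASK

Fit the loose brass guide shoe to the strap cutter: pick it up by its red tab, thread it over the free end of the bent steel bar and slide it gently round the bend until it is fully home against the dark stop collar, then let go so that it hangs upright there. Do not force the bar, and leave everything else on the bench where it is.

Things in the scene. Friction and masses are not known exactly. Their poses are not given: they have to be found in the camera images.
- bar: bent round steel bar, 10 mm thick, level, centreline 130 mm above the bench, rigid, carried by the green strap cutter at its far end. Origin: on the bench below the centre of the bend's arc; z up. The straight free leg has its centreline at y = +40 mm, from its tip at x = -80 mm to x = 0; the shoe travels along it in +x. Behind the dark stop collar (21 mm across, 20 mm long) stands the cutter, 150 mm high. Load neither bar nor shoe by more than 20 N
- bar_tip (a point): the very end of the bar's free leg, on its centreline (rounded, 5 mm radius); axes of the bar
- bar_bend (a point): centre of the bend's arc (40 mm centreline radius, clockwise from above, starting at x = 0, y = 40 mm), level with the bar; axes of the bar. Bent by hand: it turns by anything from 46 to 86 degrees, not measured, so follow the second leg by feel or sight. That leg is straight for 90 mm to the stop collar's face. With the shoe home its bore's middle is 80 mm along it, 89.4 mm from here
- guide_bore (a point): middle of the shoe's bore. The shoe is loose, about 0.2 kg, 103 mm high, and stands upright on its foot at the start. The bore, a round 14 mm through hole along x, 20 mm long, chamfered, goes through a brass block of 20 x 30 x 30 mm (x, y, z); either end may go first. The steel foot, 36 x 50 x 8 mm, has its underside 45 mm below this point; the shoe hangs upright when let go
- guide_tab (a point): middle of the shoe's red grip tab, 36 mm above the middle of the bore; axes of the shoe. The tab is 20 mm long (x), 10 mm thick (y) and 43 mm high: pinch it across y
- hammer: hammer lying on the bench, to be left alone; origin under its middle
- spool: orange thread spool, 44 mm across, 58 mm high, to be left alone; origin under its centre
- stone: black sharpening stone, 50 x 150 x 25 mm, to be left alone; origin under its centre
- glue: white bottle, 60 mm across, 150 mm high, to be left alone; origin under its centre
- tin: red tin, 70 mm across, 60 mm high, to be left alone; origin under its centre
- collar: spare steel collar lying flat, 32 mm across, 12 mm high, to be left alone; origin under its centre
- last: wooden shoe last, about 215 mm long, 65 mm high, to be left alone; origin under its middle
There are look-alikes about, which are no part of the job. What is meant by the part that bears guide_bore is not orange or turquoise, and is the smaller of those in its own colour.

How it is judged:
On the way, in this order (a step that is already met when the one before it is completed fails the run):
1. the shoe is threaded on the free leg (x of guide_bore in the frame of bar between -0.066 and 0 m and y of guide_bore in the frame of bar between 0.034 and 0.046 m and z of guide_bore in the frame of bar between 0.124 and 0.136 m), for 0.1 s.
2. the shoe has passed the bend, on the bar (y of guide_bore in the frame of bar between -0.09 and 0.004 m and z of guide_bore in the frame of bar between 0.123 and 0.137 m and distance between guide_bore and bar_bend above 0.042 m), for 0.1 s.
At the end, for the whole second after the job is handed in: The shoe hangs on the bar's second leg, upright within 14 degrees, at rest, let go, its face within 3 mm of the stop collar (distance between guide_bore and bar_bend between 0.0867 and 0.0925 m and y of guide_bore in the frame of bar between -0.09 and -0.018 m and z of guide_bore in the frame of bar between 0.123 and 0.137 m and angle between guide_bore's own z axis and vertical below 0.25 rad and linear speed of guide below 0.02 m/s); the robot touches nothing.
It fails at once if the bar is loaded by more than 20 N (contact force between bar and anything else above 20 N).
It fails at once if another thing on the bench is shifted by more than 20 mm (distance of any of hammer, spool, stone, glue, tin, collar, last from where it was at the start of the episode above 0.02 m).
It also fails if it takes over 72 s, if anything falls off the work surface, if the arm or the gripper's body presses on something with over 40 N, if the wrist force passes 120 N, or if a joint passes its speed limit or range.

## Working session

There is one attempt and no reset: what is moved stays moved. The work goes in short steps, Python scripts to look and compute and a shell command to move; the robot and the scene stay as the last step left them, time stands still between calls to the robot, and variables do not carry over. Pictures are saved under pics/ and viewed, at most 14 in all, crops included, and the job is handed in when it is done.

```bash
ls; mkdir -p pics; python3 - <<'E'
from bench import r
import cv2,numpy as np,pickle
s=r.read_state();print({k:np.round(v,3) for k,v in s.items()})
ims=[]
for n in("scene","side","wrist"):
    c=r.camera(n);pickle.dump(c,open(f"pics/{n}0.pkl","wb"));cv2.imwrite(f"pics/{n}0.png",c["image"][:,:,::-1])
    print(n,{k:v for k,v in c.items() if k!="image"})
E
```

```text
pics
{'time': np.float64(0.0), 'joint_positions': array([-1.355,  0.333, -0.065,  1.461,  0.022,  1.35 , -0.088]), 'joint_vel': array([-0.001, -0.   ,  0.001, -0.002,  0.   , -0.001,  0.001]), 'joint_torque': array([-1.0000e-03, -6.2325e+01,  2.5000e-02, -3.8990e+01, -6.1000e-02,
        4.0000e-02,  0.0000e+00]), 'ee_pos': array([0.148, 0.607, 0.222]), 'eef_rot': array([ 0.119,  0.993, -0.001, -0.   ]), 'ft_force': array([ 0.126, -0.564,  0.322]), 'torque': array([-0.013,  0.03 , -0.021]), 'grip_force': np.float64(0.0), 'width': np.float64(0.087)}
scene {'vfov': 46.01662925443231, 'cx': 318.0039715659729, 'cy': 204.6023120022293, 'eye': array([1.32025546, 0.01659773, 1.21876027]), 'attitude': array([ 0.64653403,  0.69420053, -0.23023119, -0.21696308])}
side {'vfov': 50.6431347017525, 'cx': 319.65361975591895, 'cy': 200.60861205546186, 'eye': array([0.3889938 , 0.91109392, 0.73755206]), 'attitude': array([-0.05812938,  0.87807948, -0.47462511,  0.01812206])}
wrist {'vfov': 70.98357056584484, 'cx': 318.6784313715878, 'cy': 202.2197993070517, 'eye': array([0.08094705, 0.62313091, 0.38505398]), 'attitude': array([0.77977454, 0.61296279, 0.07830653, 0.10048065])}
```

View pics/scene0.png

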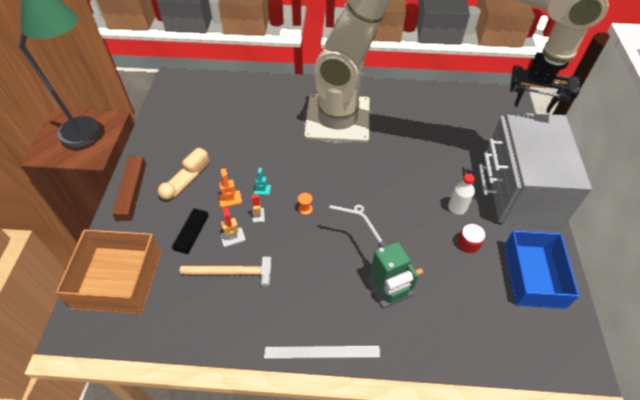

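View pics/side0.png

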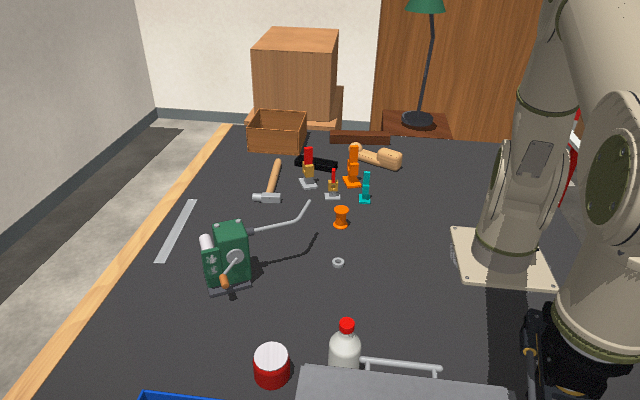

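```bash
cat > h.py <<'E'
import numpy as np,cv2,pickle
from scipy.spatial.transform import Rotation as R
def ray(c,u,v):
    f=200/np.tan(np.radians(c["vfov"]/2))
    d=R.from_quat(c["attitude"]).apply([(u-c["cx"])/f,(v-c["cy"])/f,1]);return np.array(c["eye"]),d/np.linalg.norm(d)
def plane(c,u,v,z):
    e,d=ray(c,u,v);return e+d*(z-e[2])/d[2]
def tri(c1,p1,c2,p2):
    e1,d1=ray(c1,*p1);e2,d2=ray(c2,*p2)
    t=np.linalg.lstsq(np.c_[d1,-d2],e2-e1,rcond=None)[0]
    a,b=e1+t[0]*d1,e2+t[1]*d2;return (a+b)/2,np.linalg.norm(a-b)
def proj(c,p):
    f=200/np.tan(np.radians(c["vfov"]/2));q=R.from_quat(c["attitude"]).inv().apply(np.array(p)-c["eye"])
    return np.array([c["cx"]+f*q[0]/q[2],c["cy"]+f*q[1]/q[2]])
def load(n): return pickle.load(open(f"pics/{n}.pkl","rb"))
E
python3 - <<'E'
from h import *
a=load("scene0")["image"][160:270,220:400,::-1];b=load("side0")["image"][140:250,240:420,::-1]
k=dict(fx=4.4,fy=4.4,interpolation=cv2.INTER_CUBIC)
cv2.imwrite("pics/a.png",cv2.resize(a,None,**k));cv2.imwrite("pics/b.png",cv2.resize(b,None,**k))
for n in("scene0","side0"):
    c=load(n);h=cv2.cvtColor(c["image"],cv2.COLOR_RGB2HSV)
    for nm,m in(("red",((h[...,0]<6)|(h[...,0]>174))&(h[...,1]>180)&(h[...,2]>80)),("brass",(h[...,0]>15)&(h[...,0]<28)&(h[...,1]>130)&(h[...,2]>80))):
        N,l,st,ce=cv2.connectedComponentsWithStats(m.astype(np.uint8))
        for i in range(1,N):
            x,y=ce[i]
            if st[i,4]>8 and 200<x<400 and 130<y<280: print(n,nm,st[i],ce[i].round(1))
E
```

```text
scene0 red [253 196   6   9  48] [255.4 200.1]
scene0 red [224 208   7  18  67] [227.  216.7]
scene0 brass [222 170   4   5  16] [223.5 172. ]
scene0 brass [229 181   4   5  16] [230.5 183. ]
scene0 brass [221 192  20  14  96] [232.3 200. ]
scene0 brass [300 194  10   9  71] [304.8 198.3]
scene0 brass [254 206   6   8  43] [256.7 209.2]
scene0 brass [304 210   7   4  11] [306.8 211.7]
scene0 brass [222 219  15  17 147] [229.7 227.5]
side0 red [304 147   9  18 150] [308. 155.]
side0 red [332 168   4  15  48] [333.1 174.6]
side0 brass [302 161  12  17 143] [307.9 169.6]
side0 brass [350 163   8   2  11] [353.1 163.3]
side0 brass [343 176  18  10  65] [350.2 181.9]
side0 brass [328 180  10  11  94] [332.4 185.6]
side0 brass [334 224  10   4  15] [338.5 226.2]
```

View pics/a.png

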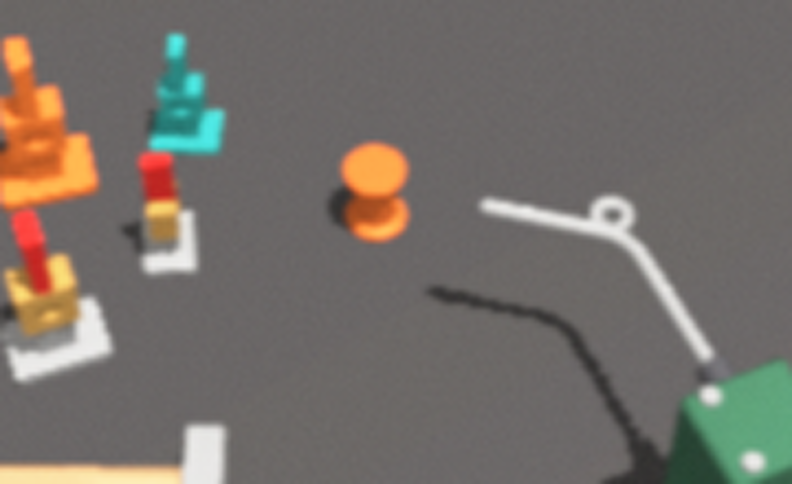

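View pics/b.png

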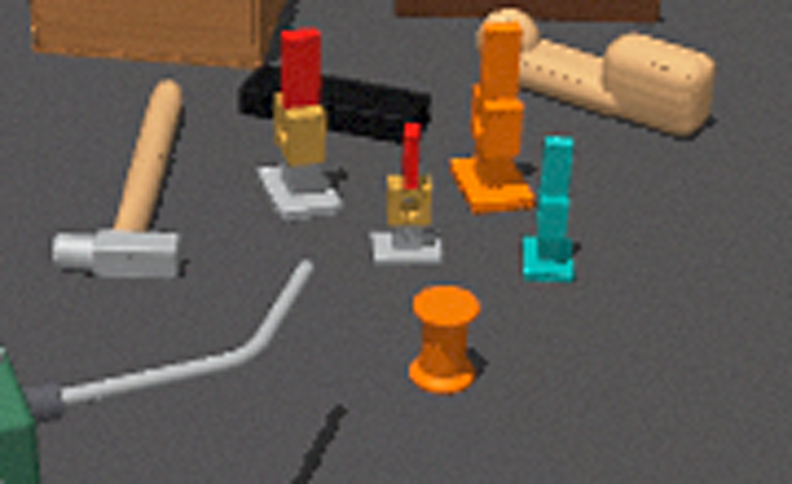

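```bash
cat > bar.py <<'E'
from h import *
def leg(c,p,q,n=14):
    # intensity-weighted centreline between two rough pixels, then to plane z=.13 and line fit
    g=cv2.cvtColor(c["image"],cv2.COLOR_RGB2GRAY).astype(np.float32);p,q=np.array(p,float),np.array(q,float)
    d=(q-p)/np.linalg.norm(q-p);nn=np.array([-d[1],d[0]]);o=np.arange(-4,4.1,.25);P=[]
    for s in np.linspace(0,1,n):
        x=p+s*(q-p);xy=(x+o[:,None]*nn).astype(np.float32)
        v=cv2.remap(g,xy[:,:1].copy(),xy[:,1:].copy(),cv2.INTER_LINEAR).ravel()
        w=np.clip(v-(v.min()+v.max())/2,0,None);P.append(plane(c,*(x+nn*(w@o)/w.sum()),.13)[:2])
    P=np.array(P);m=P.mean(0);u=np.linalg.svd(P-m)[2][0];u*=np.sign(u@(P[-1]-P[0]))
    return m,u,np.abs((P-m)@[-u[1],u[0]]).max()
E
python3 - <<'E'
from bar import *
S=load("scene0");D=load("side0")
A=lambda x,y:(x/4.4+220-.4,y/4.4+160-.4)
B=lambda x,y:(x/4.4+240-.4,y/4.4+140-.4)
for nm,c,T,l1,l2,tip,col in(("scene",S,A,[(490,206),(580,224)],[(645,255),(700,342)],(480,205),(709,358)),
                  ("side",D,B,[(304,272),(268,330)],[(225,358),(75,393)],(309,263),(62,397))):
    L=[leg(c,T(*l[0]),T(*l[1])) for l in(l1,l2)]
    (m1,u1,e1),(m2,u2,e2)=L
    t=plane(c,*T(*tip),.13)[:2];k=plane(c,*T(*col),.13)[:2]
    a1,a2=np.degrees([np.arctan2(u[1],u[0]) for u in(u1,u2)])
    X=np.linalg.solve(np.c_[u1,-u2],m2-m1);X=m1+X[0]*u1
    print(nm,"tip",t,"collar",k,"ang",a1,a2,a1-a2,"err",e1,e2,"corner",X,"tip-corner",np.linalg.norm(X-t),np.linalg.norm(X-k))
f=lambda c:cv2.cvtColor(c["image"],cv2.COLOR_RGB2HSV)
for nm,ps,pd in(("tab",(255.4,200.1),(333.1,174.6)),("block",(256.9,209.2),(332.6,185.6))):
    print(nm,tri(S,ps,D,pd))
for n,x,y in(("foot FL",143,273),("FR",198,271),("BR",193,212)): print(n,plane(S,*A(x,y),.0))
for n,x,y in(("foot L",373,262),("R",441,262)): print(n,plane(D,*B(x,y),.0))
for n,p in(("spool",A(377,238)),("ring",A(611,215)),("turq",A(190,150)),("bigfoot",A(60,370)),("bigfootR",A(112,350))):print(n,plane(S,*p,0))
E
```

```text
scene tip [ 0.50845003 -0.00550154] collar [0.61650154 0.14307113] ang 79.26821641405776 28.930303562052583 50.337912852005175 err 0.0004115980703546303 0.0003587197404061199 corner [0.52536463 0.09204966] tip-corner 0.09900677687047985 0.10444676629455843
side tip [ 0.51155564 -0.01119498] collar [0.62399874 0.13919343] ang 79.48204000069096 29.33343630006262 50.14860370062834 err 0.00023255782573046704 0.0007331359924870233 corner [0.53076662 0.08495437] tip-corner 0.09804977740860567 0.10786150356385046
tab (array([ 0.46857624, -0.22902077,  0.08569252]), np.float64(8.016644633740117e-05))
block (array([ 0.46993685, -0.2291458 ,  0.0440618 ]), np.float64(0.003782502861685938))
foot FL [ 0.48957238 -0.24521695  0.        ]
FR [ 0.48499911 -0.2062304   0.        ]
BR [ 0.43310158 -0.21711045  0.        ]
foot L [ 0.49201515 -0.21705415  0.        ]
R [ 0.44304538 -0.22472682  0.        ]
spool [ 0.44670974 -0.08091943  0.        ]
ring [0.41368213 0.08790149 0.        ]
turq [ 0.37601354 -0.22737238  0.        ]
bigfoot [ 0.574688   -0.28990104  0.        ]
bigfootR [ 0.55585355 -0.25671486  0.        ]
```

```bash
python3 - <<'E'
from h import *
S=load("scene0");D=load("side0")
A=lambda x,y:(x/4.4+220-.4,y/4.4+160-.4)
B=lambda x,y:(x/4.4+240-.4,y/4.4+140-.4)
for n,a,b in(("tip",(480,205),(310,263)),("collar",(709,358),(62,397)),("bigtop",(24,214),(301,30)),("smalltop",(156,155),(412,125)),("turqtop",(176,36),(558,138)),("orangetop",(15,40),(504,24)),("smallfoot near x+y+",(198,271),(373,262)),("smallfoot x-y+",(193,212),(441,262)),("spooltop",(375,165),(446,306)),("cutter corner",(790,362),(0,350))):
    print(n,*tri(S,A(*a),D,B(*b)))
print("oven",[plane(S,u,v,.15).round(3) for u,v in((500,117),(560,120),(580,180))], [plane(S,u,v,0).round(3) for u,v in((460,212),(472,248))])
print("tcp",proj(S,[.148,.607,.223]))
E
```

```text
tip [ 0.51052888 -0.00561949  0.13339422] 0.0008113223517508877
collar [0.62121624 0.14336415 0.1346961 ] 0.0033709888381939783
bigtop [ 0.55410499 -0.29457562  0.14683302] 0.00830890263074118
smalltop [ 0.46847499 -0.22725611  0.11052065] 0.0015070875586870708
turqtop [ 0.36501445 -0.22772621  0.11129547] 0.006742846832532488
orangetop [ 0.40936885 -0.32827803  0.14757018] 0.008827439000307483
smallfoot near x+y+ [ 0.49078163 -0.20465461  0.00822128] 0.0002718201825865554
smallfoot x-y+ [ 0.44120968 -0.21453986  0.00822795] 0.0037729473904999076
spooltop [ 0.42979177 -0.08187891  0.06118764] 0.004328121050130552
cutter corner [0.64609252 0.18163683 0.18508768] 0.010825639248617966
oven [array([0.115, 0.539, 0.15 ]), array([0.115, 0.734, 0.15 ]), array([0.373, 0.732, 0.15 ])] [array([0.404, 0.413, 0.   ]), array([0.538, 0.434, 0.   ])]
tcp [531.01637639 107.79433071]
```

```bash
python3 -m crank '[[[0,0,-60,0,1],[0,0,-120,0,1],[0,0,-180,0,1],[0,0,-180,0,1],[-60,-40,-180,0,1],[-120,-80,-180,0,1],[-180,-120,-180,10,1],[-243,-154,-180,20,1],[-243,-154,-180,20,1],[-280,-200,-180,30,1],[-320,-250,-180,38,1],[-360,-305,-180,46,1],[-400,-360,-180,54,1],[-440,-410,-180,60,1],[-474,-458,-180,67,1],[-485,-530,-160,67,1],[-500,-600,-140,67,1],[-508,-670,-100,67,1],[-508,-736,-80,67,1],[-508,-736,-80,67,1]]]'; python3 -m crank '[[[0,0,0,0,0],[0,0,0,0,0],[0,0,0,0,0],[0,0,0,0,0]]]'; python3 - <<'E'
from bench import r
from h import *
s=r.read_state();print({k:np.round(s[k],3) for k in("time","joint_positions","ee_pos","eef_rot","width","ft_force")})
c=r.camera("wrist");pickle.dump(c,open("pics/w1.pkl","wb"));cv2.imwrite("pics/w1.png",c["image"][:,:,::-1])
E
```

```text
time: 2.15
ee_pos: [0.4704, -0.0848, 0.3454]
eef_rot: [0.647, 0.762, 0.0, -0.0]
ft_force: [0.6, 0.0, -0.1]
width: 0.087
grip_force: 0.0
time: 2.55
ee_pos: [0.4713, -0.0813, 0.3462]
eef_rot: [0.646, 0.763, 0.0, 0.0]
ft_force: [-0.3, -0.2, 0.4]
width: 0.0626
grip_force: 0.0
{'time': np.float64(2.55), 'joint_positions': array([-0.612, -0.082,  0.652,  1.648,  0.05 ,  1.558,  0.203]), 'ee_pos': array([ 0.471, -0.081,  0.346]), 'eef_rot': array([0.646, 0.763, 0.   , 0.   ]), 'width': np.float64(0.063), 'ft_force': array([-0.261, -0.223,  0.368])}
```

```bash
cat > go.py <<'E'
import sys
from bench import r
from h import *
def tool(p,yaw=None,s=None):
    "shift (mm, tool axes) to TCP world p; turn (deg) for tool x to world yaw"
    s=s or r.read_state();M=R.from_quat(s["eef_rot"]);d=M.inv().apply(np.array(p)-s["ee_pos"])*1e3
    x=M.apply([1,0,0]);a=np.degrees(np.arctan2(x[1],x[0]))
    return d.round(1),None if yaw is None else round(a-yaw,1)
E
python3 -m crank '[[[-50,-10,30,0,0],[-100,-20,60,0,0],[-144,-28,75,0,0],[-144,-28,75,0,0],[-144,-28,75,0,0],[-144,-28,75,0,0]]]'; python3 - <<'E'
from go import *
s=r.read_state();print({k:np.round(s[k],3) for k in("time","joint_positions","ee_pos","eef_rot","width")})
c=r.camera("wrist");pickle.dump(c,open("pics/w1.pkl","wb"));cv2.imwrite("pics/w1.png",c["image"][:,:,::-1])
E
```

```text
time: 3.2
ee_pos: [0.4672, -0.2283, 0.2711]
eef_rot: [0.647, 0.763, -0.0, -0.0]
ft_force: [-0.3, 0.5, 0.4]
width: 0.0438
grip_force: 0.0
{'time': np.float64(3.2), 'joint_positions': array([-0.443,  0.07 ,  0.863,  1.698, -0.054,  1.399,  0.592]), 'ee_pos': array([ 0.467, -0.228,  0.271]), 'eef_rot': array([ 0.647,  0.763, -0.   , -0.   ]), 'width': np.float64(0.044)}
```

View pics/w1.png

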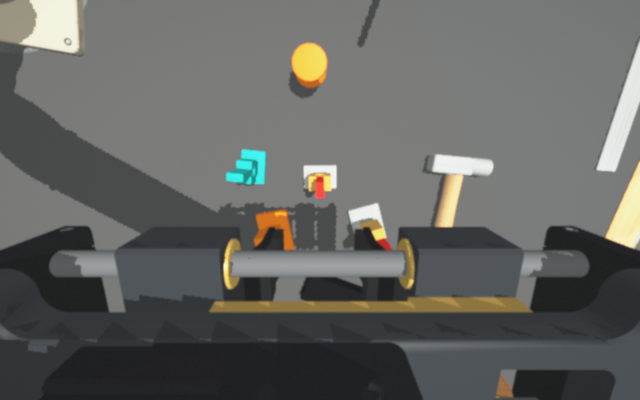

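```bash
python3 - <<'E'
from go import *
c=load("w1");im=c["image"];h=cv2.cvtColor(im,cv2.COLOR_RGB2HSV)
red=((h[...,0]<6)|(h[...,0]>174))&(h[...,1]>150)&(h[...,2]>80);red[:,:300]=0;red[:,340:]=0;red[210:]=0
y,x=np.nonzero(red);print("red",x.min(),x.max(),y.min(),y.max(),x.mean(),y.mean())
# tab spans z .0595 ... .1025 ; far top edge row ymax = end of top face (x- end), row ymin = bottom of near face
for row,z in((y.max()+.5,.1025),(y.min()-.5,.0595)): print(row,plane(c,x.mean(),row,z))
white=(h[...,1]<40)&(h[...,2]>140);white[:150]=0;white[200:]=0;white[:,:295]=0;white[:,345:]=0
yy,xx=np.nonzero(white);print("foot",xx.min(),xx.max(),yy.min(),yy.max())
for u,v in((xx.min()-.5,yy.min()-.5),(xx.max()+.5,yy.min()-.5),(xx.max()+.5,yy.max()+.5),(xx.min()-.5,yy.max()+.5)): print(plane(c,u,v,.008))
print("eye",c["eye"],"tcp px",proj(c,r.read_state()["ee_pos"]))
cv2.imwrite("pics/w1c.png",cv2.resize(im[140:230,230:410,::-1],None,fx=4.4,fy=4.4,interpolation=cv2.INTER_CUBIC))
E
```

```text
red 315 323 178 197 319.2986111111111 188.01388888888889
197.5 [ 0.46988061 -0.24008143  0.1025    ]
177.5 [ 0.4671382  -0.22294994  0.0595    ]
foot 303 336 164 198
[ 0.44003566 -0.21449383  0.008     ]
[ 0.49089984 -0.2060781   0.008     ]
[ 0.50068662 -0.25985711  0.008     ]
[ 0.44817436 -0.26854409  0.008     ]
eye [ 0.4559226  -0.16077986  0.43436049] tcp px [319.30411158 241.87275232]
```

View pics/w1c.png

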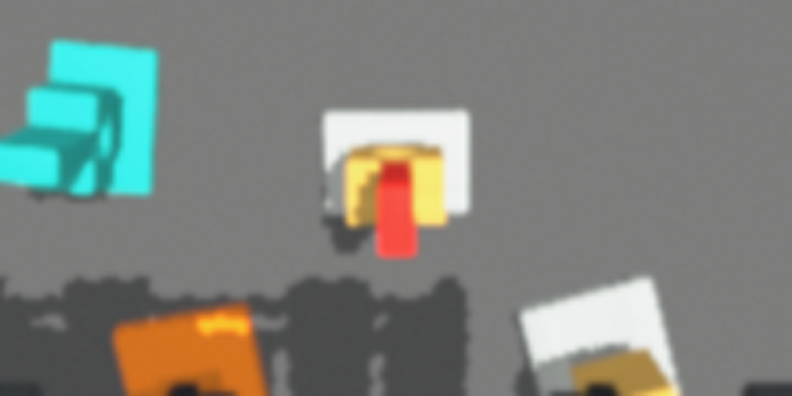

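```bash
python3 - <<'E'
from go import *
print(tool([.4685,-.2300,.068]))
E
```

```text
(array([ -2.4,   0.6, 203.3]), None)
```

```bash
python3 -m crank '[[[-2,1,40,0,0],[-2,1,80,0,0],[-2,1,120,0,0],[-2,1,150,0,0],[-2,1,180,0,0],[-2,1,195,0,0],[-2,1,203,0,0],[-2,1,203,0,0],[-2,1,203,0,0],[-2,1,203,0,-1],[-2,1,203,0,-1],[-2,1,203,0,-1],[-2,1,203,0,-1],[-2,1,203,0,-1],[-2,1,203,0,-1],[-2,1,203,0,-1],[-2,1,203,0,-1]]]' 25
```

```text
time: 4.95
ee_pos: [0.4679, -0.2311, 0.0679]
eef_rot: [0.647, 0.762, -0.0, -0.0]
ft_force: [-0.1, -0.1, -1.1]
width: 0.0097
grip_force: 25.0
```

```bash
python3 - <<'E'
from go import *
print(tool([.499,-.066,.157],79.4))
E
```

```text
(array([157.9,  57.4, -89. ]), np.float64(19.9))
```

```bash
python3 -m crank '[[[0,0,-30,0,-1],[0,0,-60,0,-1],[0,0,-90,0,-1],[10,0,-100,4,-1],[40,10,-100,8,-1],[70,20,-100,12,-1],[100,35,-100,16,-1],[130,48,-95,20,-1],[158,57,-89,20,-1],[158,57,-89,20,-1],[158,57,-89,20,-1],[158,57,-89,20,-1]]]'; python3 - <<'E'
from go import *
for n in("scene","side","wrist"):
    c=r.camera(n);pickle.dump(c,open(f"pics/{n}2.pkl","wb"))
a=load("scene2")["image"][150:260,240:400,::-1];b=load("side2")["image"][150:260,240:400,::-1]
k=dict(fx=4,fy=4,interpolation=cv2.INTER_CUBIC)
top=np.hstack([cv2.resize(a,None,fx=2.5,fy=2.5,interpolation=2),cv2.resize(b,None,fx=2.5,fy=2.5,interpolation=2)])
w=cv2.resize(load("wrist2")["image"][:,120:560,::-1],(352,320))
cv2.imwrite("pics/m2.png",np.vstack([top,np.pad(w,((0,0),(0,448),(0,0)))]))
E
```

```text
time: 6.15
ee_pos: [0.4984, -0.0672, 0.157]
eef_rot: [0.77, 0.638, -0.0, 0.0]
ft_force: [-0.0, -0.2, -1.6]
width: 0.0098
grip_force: 25.0
```

View pics/m2.png

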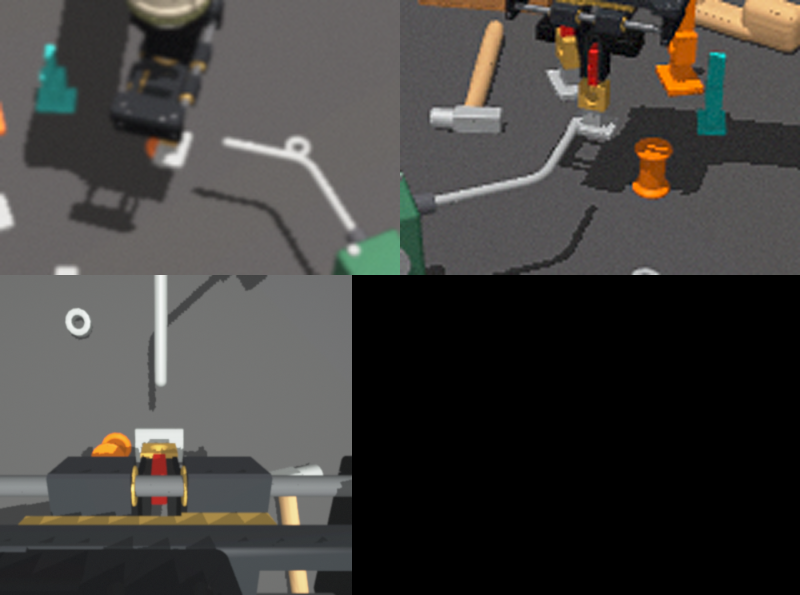

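```bash
python3 - <<'E'
from go import *
from bar import leg
c=load("wrist2");s=r.read_state()
m,u,e=leg(c,(320,30),(321,125));a=np.degrees(np.arctan2(u[1],u[0]))
M=R.from_quat(s["eef_rot"]);x=M.apply([1,0,0]);y=M.apply([0,1,0]);print("yaw tool",np.degrees(np.arctan2(x[1],x[0])),"bar ang",(a+180)%360,e)
ud=-u if u@x[:2]<0 else u
q=m+ud*((np.array(s["ee_pos"][:2])-m)@ud)-s["ee_pos"][:2];print("lateral (tool y) mm from TCP",q@y[:2]*1e3)
t=plane(c,321,137,.13);print("tip",t)
im=c["image"];h=cv2.cvtColor(im,cv2.COLOR_RGB2HSV)
w=(h[...,1]<40)&(h[...,2]>140);w[:185]=0;w[240:]=0;w[:,:270]=0;w[:,370:]=0
N,l,st,ce=cv2.connectedComponentsWithStats(w.astype(np.uint8));
for i in range(1,N):
    if st[i,4]>60:
        b=st[i];print("foot",b)
        for U in(b[0]-.5,b[0]+b[2]-.5): 
            p=plane(c,U,b[1],.093);d=p-s["ee_pos"];print(d@y*1e3,d@x*1e3)
br=(h[...,0]>15)&(h[...,0]<28)&(h[...,1]>130);br[:195]=0;br[222:]=0;br[:,:295]=0;br[:,345:]=0
yy,xx=np.nonzero(br);print("brass",xx.min(),xx.max(),yy.min(),yy.max())
for U in(xx.min()-.5,xx.max()+.5):
    d=plane(c,U,yy.min(),.149)-s["ee_pos"];print(d@y*1e3,d@x*1e3)
# vertical check from side view: tip z assuming plane through bar line
for n,px in(("scene2",(329.1,206.6)),("side2",(310,199.6))):
    cc=load(n);e,d=ray(cc,*px);nrm=np.array([-ud[1],ud[0],0]);mm=np.r_[m,.13];tt=nrm@(mm-e)/(nrm@d);print(n,e+tt*d)
E
```

```text
yaw tool 79.2188777777823 bar ang 79.41138361116114 3.469070106842757e-05
lateral (tool y) mm from TCP 1.6784240293048756
tip [ 0.51185856 -0.00523537  0.13      ]
foot [ 288  191   62   38 1315]
-25.83822248390377 18.647717238725985
25.56076433221232 18.649061112944466
brass 297 340 211 221
-14.12653286295572 17.857436073611098
13.880386341866979 17.857060029820353
scene2 [ 0.51198893 -0.00418764  0.13289715]
side2 [ 0.51091966 -0.00990753  0.13018245]
```

```bash
python3 -m crank '[[[0,1.8,4,0,-1],[15,1.8,4,0,-1],[30,1.8,4,0,-1],[40,1.8,4,0,-1],[44,1.8,4,0,-1],[44,1.8,4,0,-1]]]'; python3 - <<'E'
from go import *
from bar import leg
for n in("wrist","side","scene"):
    c=r.camera(n);pickle.dump(c,open(f"pics/{n}3.pkl","wb"))
c=load("wrist3");s=r.read_state()
m,u,e=leg(c,(320,40),(320,145));M=R.from_quat(s["eef_rot"]);x=M.apply([1,0,0])[:2];y=M.apply([0,1,0])[:2]
u=u*np.sign(u@x);q=m-s["ee_pos"][:2];q=q-u*(q@x)/(u@x);print("lat",q@y*1e3,e,np.degrees(np.arctan2(u[1],u[0])-np.arctan2(x[1],x[0])))
w=c["image"][140:240,240:400,::-1];a=load("side3")["image"][165:225,270:350,::-1];b=load("scene3")["image"][180:240,280:360,::-1]
k=dict(interpolation=cv2.INTER_CUBIC)
cv2.imwrite("pics/m3.png",np.vstack([np.hstack([cv2.resize(a,(400,300),**k),cv2.resize(b,(400,300),**k)]),cv2.resize(w,(480,300),**k)[:, :] if 0 else np.pad(cv2.resize(w,(480,300),**k),((0,0),(0,320),(0,0)))]))
E
```

```text
time: 6.9
ee_pos: [0.5087, -0.0222, 0.153]
eef_rot: [0.769, 0.639, -0.0, -0.0]
ft_force: [0.2, -0.4, -2.2]
width: 0.0099
grip_force: 25.0
lat -2.9741587561672267 0.0010826713924936766 -2.059026965209191
```

View pics/m3.png

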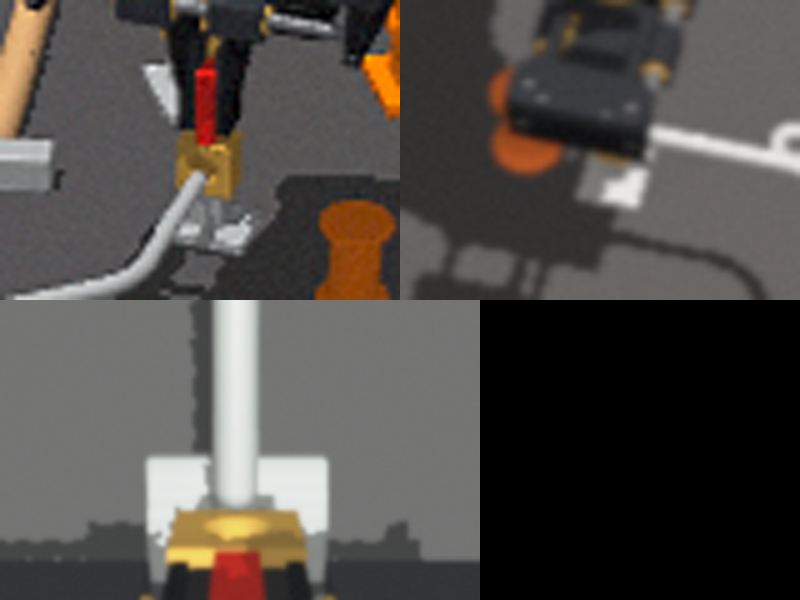

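```bash
python3 -m crank '[[[2,0,0,0,-1],[4,0,0,0,-1],[6,0,0,0,-1],[8,0,0,0,-1],[10,0,0,0,-1],[12,0,0,0,-1],[14,0,0,0,-1],[14,0,0,0,-1]]]'
```

```text
time: 7.85
ee_pos: [0.5112, -0.009, 0.153]
eef_rot: [0.77, 0.638, 0.0, -0.0]
ft_force: [0.2, -0.2, -3.5]
width: 0.0096
grip_force: 25.0
```

```bash
python3 -m crank '[[[2,0,0.7,0,-1],[5,0,0.7,0,-1],[8,0,0.7,0,-1],[11,0,0.7,0,-1],[14,0,0.7,0,-1],[14,0,0.7,0,-1]]]'; python3 - <<'E'
from go import *
s=r.read_state();print(s["ft_force"],s["torque"])
E
```

```text
time: 8.45
ee_pos: [0.5138, 0.0049, 0.1523]
eef_rot: [0.77, 0.638, 0.0, -0.0]
ft_force: [-0.3, -0.4, -2.3]
width: 0.0101
grip_force: 25.0
[-0.32633596 -0.35233738 -2.30446871] [-0.08510143  0.05890219 -0.0058924 ]
```

```bash
python3 -m crank '[[[5,0,0,0,-1],[10,0,0,0,-1],[15,0,0,0,-1],[20,0,0,0,-1],[24,0,0,0,-1],[28,0,0,0,-1],[30,0,0,0,-1],[30,0,0,0,-1]]]'
```

```text
time: 9.25
ee_pos: [0.5193, 0.0341, 0.1523]
eef_rot: [0.77, 0.638, 0.0, -0.0]
ft_force: [-0.2, 0.1, -2.3]
width: 0.0099
grip_force: 25.0
```

```bash
python3 -m crank '[[[5,0,0,0,-1],[10,0,0,0,-1],[15,0,0,0,-1],[20,0,0,0,-1],[23,0,0,0,-1],[26,0,0,0,-1],[28,0,0,0,-1],[28,0,0,0,-1]]]'; python3 - <<'E'
from go import *
s=r.read_state();print(s["joint_positions"].round(2),s["torque"].round(3))
for n in("wrist","side","scene"):
    c=r.camera(n);pickle.dump(c,open(f"pics/{n}4.pkl","wb"))
cv2.imwrite("pics/w4.png",load("wrist4")["image"][:,:,::-1])
E
```

```text
time: 10.05
ee_pos: [0.5245, 0.0616, 0.1523]
eef_rot: [0.77, 0.638, 0.0, -0.0]
ft_force: [0.4, -0.7, -1.7]
width: 0.01
grip_force: 25.0
[-0.83  0.19  0.7   1.84 -0.14  1.16 -0.27] [-0.099  0.063 -0.037]
```

View pics/w4.png

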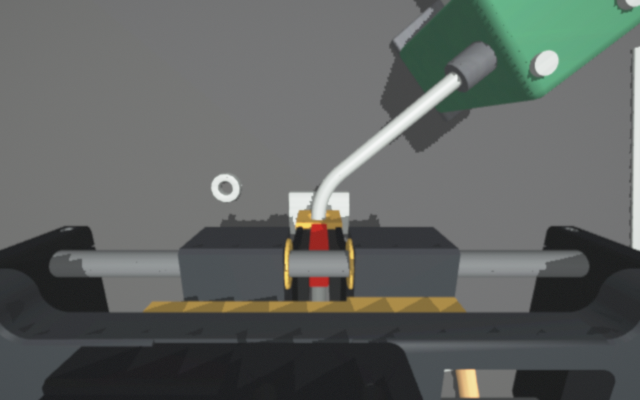

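```bash
python3 - <<'E'
from go import *
import bar
c=load("wrist4");s=r.read_state();p0=np.array(s["ee_pos"][:2])
m2,u2,e2=bar.leg(c,(372,152),(440,97))
u1=np.array([np.cos(np.radians(79.4)),np.sin(np.radians(79.4))])  # leg1 through TCP
X=np.linalg.solve(np.c_[u1,-u2],m2-p0);cor=p0+X[0]*u1
a2=np.degrees(np.arctan2(u2[1],u2[0]));th=79.4-a2;t=np.tan(np.radians(th/2))*.04
k=plane(c,456,79,.13)[:2]
print("a2",a2,"bend",th,e2,"corner",cor,"from TCP",X[0],"bend start from TCP mm",(X[0]-t)*1e3,"collar",k,"corner-collar",(k-cor)@u2,"expect",.09+t)
n=np.array([u1[1],-u1[0]]);C=cor-u1*t+n*.04
home=cor+u2*(t+.08);print("centre",C,"home",home,"dist",np.linalg.norm(home-C))
M=R.from_quat(s["eef_rot"]);x=M.apply([1,0,0]);yw=np.degrees(np.arctan2(x[1],x[0]));print("yaw",yw)
# path waypoints in tool axes, turn = tangent
for f in np.r_[0,np.arange(5,th,5),th]:
    b=np.radians(79.4-f);q=C+.04*np.array([-np.sin(b),np.cos(b)]);print("arc",round(f,1),tool([*q,s["ee_pos"][2]],79.4-f,s)[0][:2])
print("leg2 dir in tool",M.inv().apply([*u2,0]).round(4),"home",tool([*home,s["ee_pos"][2]],None,s)[0])
E
```

```text
a2 28.83057501991513 bend 50.569424980084875 5.1296324972181196e-05 corner [0.5294875  0.08799034] from TCP 0.027317798424135505 bend start from TCP mm 8.422940836842724 collar [0.6254895  0.14253981] corner-collar 0.11040740691869053 expect 0.10889485758729278
centre [0.56532918 0.06205987] home [0.61612429 0.13567954] dist 0.08944271909999153
yaw 79.30176455372501
arc 0.0 [ 8.4 -0. ]
arc 5.0 [11.9  0.1]
arc 10.0 [15.4  0.6]
arc 15.0 [18.8  1.3]
arc 20.0 [22.1  2.4]
arc 25.0 [25.3  3.7]
arc 30.0 [28.4  5.3]
arc 35.0 [31.4  7.2]
arc 40.0 [34.2  9.3]
arc 45.0 [36.7 11.7]
arc 50.0 [39.1 14.2]
arc 50.6 [39.3 14.5]
leg2 dir in tool [ 0.6365  0.7713 -0.    ] home [90.3 76.2 -0. ]
```

```bash
python3 -m crank '[[[2,0,0,0,-1],[5,0,0,0,-1],[8.4,0.2,0,0,-1],[10.2,0.4,0,2.5,-1],[11.9,0.6,0,5,-1],[13.6,0.8,0,7.5,-1],[15.3,1.1,0,10,-1],[17,1.4,0,12.5,-1],[18.7,1.8,0,15,-1],[18.7,1.8,0,15,-1]]]'
```

```text
time: 11.2
ee_pos: [0.5298, 0.0799, 0.1523]
eef_rot: [0.847, 0.532, 0.0, -0.0]
ft_force: [-0.1, -0.1, -1.9]
width: 0.0092
grip_force: 25.0
```

```bash
python3 -m crank '[[[1.7,0,0,2.5,-1],[3.5,0.2,0,5,-1],[5.2,0.3,0,7.5,-1],[6.9,0.6,0,10,-1],[8.7,1,0,12.5,-1],[10.4,1.4,0,15,-1],[10.4,1.4,0,15,-1]]]'; python3 - <<'E'
from go import *
c=r.camera("wrist");pickle.dump(c,open("pics/w5.pkl","wb"));cv2.imwrite("pics/w5.png",c["image"][:,:,::-1])
s=r.read_state();print(s["ft_force"].round(1),s["torque"].round(3),s["joint_positions"].round(2))
E
```

```text
time: 11.9
ee_pos: [0.5356, 0.0885, 0.1523]
eef_rot: [0.909, 0.418, -0.0, 0.0]
ft_force: [-0.1, 0.0, -2.9]
width: 0.0096
grip_force: 25.0
[-0.5 -0.  -2.9] [-0.113  0.044  0.   ] [-0.9   0.24  0.75  1.81 -0.18  1.16 -0.8 ]
```

View pics/w5.png

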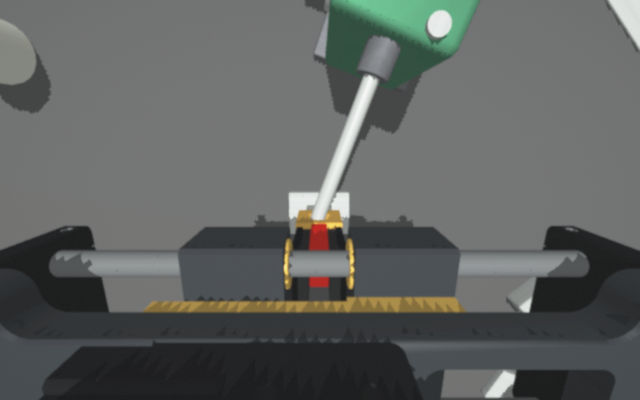

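```bash
cat > m.py <<'E'
from go import *
import bar
def meas(c,p,q,k):
    s=r.read_state();M=R.from_quat(s["eef_rot"]);p0=np.array(s["ee_pos"][:2])
    m,u,e=bar.leg(c,p,q);ml=M.inv().apply([*(m-p0),0])*1e3;ul=M.inv().apply([*u,0])
    a=np.degrees(np.arctan2(ul[1],ul[0]));kk=M.inv().apply([*(plane(c,*k,.13)[:2]-p0),0])*1e3
    home=ml+ul*((kk-ml)@ul)-ul*10   # bore 10 mm before the face
    t0=ml-ul*((kk-ml)@ul*0)         # point on line
    foot=ml-ul*(ml@ul)              # TCP's foot on the leg's line
    print("turn to align",a.round(2),"err",e,"perp offset tool",foot[:2].round(2),"along to home",(home@ul).round(1),"home",home[:2].round(1),"ul",ul[:2].round(4))
    return foot,ul,home
E
python3 - <<'E'
from m import *
meas(load("w5"),(327,195),(362,100),(371,77))
E
```

```text
turn to align 20.18 err 7.503629956164745e-05 perp offset tool [ 1.44 -3.91] along to home 94.5 home [90.2 28.7] ul [0.9386 0.3451]
```

```bash
python3 -m crank '[[[1.2,-0.6,0,0,-1],[3,-0.7,0,2.5,-1],[4.7,-0.7,0,5,-1],[6.4,-0.5,0,7.5,-1],[8.1,-0.3,0,10,-1],[9.8,0.1,0,12.5,-1],[11.5,0.5,0,15,-1],[13.2,0.9,0,17.5,-1],[15,1.4,0,20.2,-1],[15,1.4,0,20.2,-1]]]';  python3 - <<'E'
from go import *
c=r.camera("wrist");pickle.dump(c,open("pics/w6.pkl","wb"))
g=cv2.cvtColor(c["image"],cv2.COLOR_RGB2HSV)
for v in(190,160,130,100,90,80,70,60,50): 
    x=np.nonzero((g[v,:,2]>130)&(g[v,:,1]<60)&(np.abs(np.arange(640)-320)<25))[0];print(v,x.min() if len(x) else 0,x.max() if len(x) else 0)
E
```

```text
time: 12.95
ee_pos: [0.5464, 0.0988, 0.1523]
eef_rot: [0.968, 0.252, 0.0, -0.0]
ft_force: [0.4, 0.8, -2.7]
width: 0.0097
grip_force: 25.0
190 310 325
160 310 325
130 310 325
100 310 325
90 308 322
80 308 324
70 308 325
60 309 325
50 0 0
```

```bash
python3 - <<'E'
from m import *
c=load("w6");g=cv2.cvtColor(c["image"],cv2.COLOR_RGB2GRAY);print(g[40:200:4,318])
k=np.nonzero(g[40:150,318]>150)[0]+40;print(k.min())
meas(c,(318,190),(318,k.min()+12),(317,k.min()-.5))
E
```

```text
[151 126  93  71 156 156 154 157 154 148 148 145 144 100 238 243 242 242
 242 242 241 241 240 240 240 239 239 238 238 237 237 237 236 236 235 235
 235 235 235 234]
40
turn to align -0.38 err 0.0006839792971674878 perp offset tool [-0.   -0.55] along to home 110.2 home [110.2  -1.3] ul [ 1.     -0.0067]
```

```bash
cat > f.py <<'E'
from m import *
def now(n):
    c=r.camera("wrist");pickle.dump(c,open(f"pics/{n}.pkl","wb"));g=cv2.cvtColor(c["image"],cv2.COLOR_RGB2GRAY)
    col=g[60:200,316:320].mean(1).astype(float);k=60+np.nonzero(col<190)[0].max()+.5;print("face row",k)
    return meas(c,(318,min(k+60,200)),(318,k+6),(318,k))
E
python3 - <<'E'
from f import now
now("w7")
E
```

```text
face row 94.5
turn to align 0.2 err 1.933365343284634e-05 perp offset tool [ 0.   -1.07] along to home 79.4 home [79.4 -0.8] ul [1.     0.0035]
```

```bash
python3 -m crank '[[[4,-0.5,0,0,-1],[8,-0.9,0,0,-1],[13,-0.9,0,0,-1],[18,-0.9,0,0,-1],[23,-0.9,0,0,-1],[28,-0.8,0,0,-1],[32,-0.8,0,0,-1],[36,-0.8,0,0,-1],[38,-0.8,0,0,-1],[38,-0.8,0,0,-1]]]'; python3 - <<'E'
from f import now
now("w8")
E
```

```text
time: 14.05
ee_pos: [0.5793, 0.1179, 0.1523]
eef_rot: [0.968, 0.251, -0.0, 0.0]
ft_force: [0.4, 0.1, -2.7]
width: 0.0096
grip_force: 25.0
face row 158.5
turn to align 0.13 err 4.6488985196115145e-05 perp offset tool [ 0.   -0.33] along to home 40.1 home [40.1 -0.2] ul [1.     0.0022]
```

```bash
python3 -m crank '[[[4,-0.3,0,0,-1],[8,-0.3,0,0,-1],[12,-0.3,0,0,-1],[16,-0.3,0,0,-1],[20,-0.2,0,0,-1],[24,-0.2,0,0,-1],[28,-0.2,0,0,-1],[31,-0.2,0,0,-1],[33,-0.2,0,0,-1],[34,-0.2,0,0,-1],[34,-0.2,0,0,-1]]]'; python3 - <<'E'
from go import *
c=r.camera("wrist");pickle.dump(c,open("pics/w9.pkl","wb"))
cv2.imwrite("pics/w9.png",cv2.resize(c["image"][130:240,230:410,::-1],None,fx=4,fy=4,interpolation=2))
E
```

```text
time: 15.2
ee_pos: [0.6088, 0.1345, 0.1523]
eef_rot: [0.968, 0.251, -0.0, 0.0]
ft_force: [0.4, -0.4, -1.6]
width: 0.0095
grip_force: 25.0
```

View pics/w9.png

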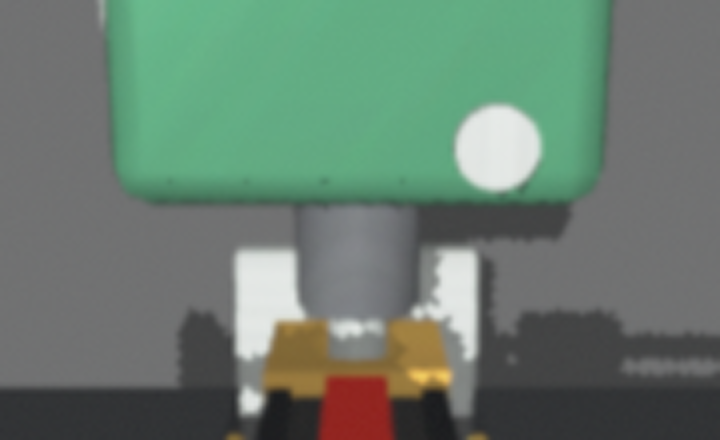

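```bash
python3 -m crank '[[[0.5,0,0,0,-1],[1,0,0,0,-1],[1.5,0,0,0,-1],[2,0,0,0,-1],[2.5,0,0,0,-1],[3,0,0,0,-1],[3.5,0,0,0,-1],[4,0,0,0,-1],[4,0,0,0,-1]]]'
```

```text
time: 16.15
ee_pos: [0.6123, 0.1365, 0.1523]
eef_rot: [0.968, 0.251, 0.0, -0.0]
ft_force: [0.1, -1.1, -2.5]
width: 0.0097
grip_force: 25.0
```

```bash
python3 -m crank '[[[0.4,0,0,0,-1],[0.8,0,0,0,-1],[1.2,0,0,0,-1],[1.2,0,0,0,-1]]]'
```

```text
time: 16.55
ee_pos: [0.6133, 0.1371, 0.1523]
eef_rot: [0.968, 0.251, 0.0, -0.0]
ft_force: [0.2, 0.1, -1.9]
width: 0.0101
grip_force: 25.0
```

```bash
python3 -m crank '[[[0.3,0,0,0,-1],[0.6,0,0,0,-1],[0.6,0,0,0,-1]]]'
```

```text
time: 16.85
ee_pos: [0.6139, 0.1374, 0.1524]
eef_rot: [0.968, 0.251, 0.0, -0.0]
ft_force: [0.6, -0.6, -2.0]
width: 0.0098
grip_force: 25.0
```

```bash
python3 -m crank '[[[0.3,0,0,0,-1],[0.6,0,0,0,-1],[0.6,0,0,0,-1]]]'
```

```text
time: 17.15
ee_pos: [0.6144, 0.1377, 0.1523]
eef_rot: [0.968, 0.251, 0.0, -0.0]
ft_force: [0.1, 0.5, -3.4]
width: 0.0099
grip_force: 25.0
```

```bash
python3 -m crank '[[[0.3,0,0,0,-1],[0.6,0,0,0,-1],[0.6,0,0,0,-1]]]'
```

```text
time: 17.45
ee_pos: [0.6149, 0.1379, 0.1523]
eef_rot: [0.968, 0.251, -0.0, -0.0]
ft_force: [0.0, -0.3, -3.4]
width: 0.0096
grip_force: 25.0
```

```bash
python3 -m crank '[[[0.2,0,0,0,-1],[0.4,0,0,0,-1],[0.4,0,0,0,-1]]]'
```

```text
time: 17.75
ee_pos: [0.615, 0.138, 0.1523]
eef_rot: [0.968, 0.251, -0.0, -0.0]
ft_force: [-2.0, -1.0, -2.2]
width: 0.0095
grip_force: 25.0
```

```bash
python3 -m crank '[[[0,0,0.6,0,-1],[0,0,1.2,0,-1],[0,0,1.6,0,-1],[0,0,1.6,0,-1]]]'; python3 -m crank '[[[0,0,1.6,0,-0.6],[0,0,1.6,0,-0.6],[0,0,1.6,0,-0.4],[0,0,1.6,0,-0.4],[0,0,1.6,0,-0.4],[0,0,1.6,0,-0.4]]]'
```

```text
time: 18.15
ee_pos: [0.6151, 0.1379, 0.1509]
eef_rot: [0.968, 0.251, -0.0, -0.0]
ft_force: [-4.8, -1.2, 3.1]
width: 0.01
grip_force: 25.0
time: 18.75
ee_pos: [0.6153, 0.1382, 0.1492]
eef_rot: [0.968, 0.251, 0.0, -0.0]
ft_force: [-0.7, -0.6, -0.9]
width: 0.026
grip_force: 0.0
```

```bash
python3 -m crank '[[[0,0,-10,0,-0.4],[0,0,-25,0,-0.4],[0,0,-50,0,-0.4],[0,0,-80,0,-0.4],[-40,0,-100,0,-0.4],[-80,0,-100,0,-0.4],[-80,0,-100,0,-0.4],[-80,0,-100,0,-0.4]]]'; python3 - <<'E'
from go import *
for n in("wrist","side","scene"):
    c=r.camera(n);pickle.dump(c,open(f"pics/{n}F.pkl","wb"))
k=dict(interpolation=cv2.INTER_CUBIC)
a=load("sideF")["image"][190:300,200:330,::-1];w=load("wristF")["image"][0:200,190:450,::-1]
cv2.imwrite("pics/F.png",np.hstack([cv2.resize(a,(400,338),**k),cv2.resize(w,(400,308),**k)[:] if 0 else cv2.resize(w,(400,338),**k)]))
E
```

```text
time: 19.55
ee_pos: [0.5453, 0.0992, 0.2508]
eef_rot: [0.968, 0.251, 0.001, -0.001]
ft_force: [0.8, 0.8, 0.3]
width: 0.0261
grip_force: 0.0
```

View pics/F.png

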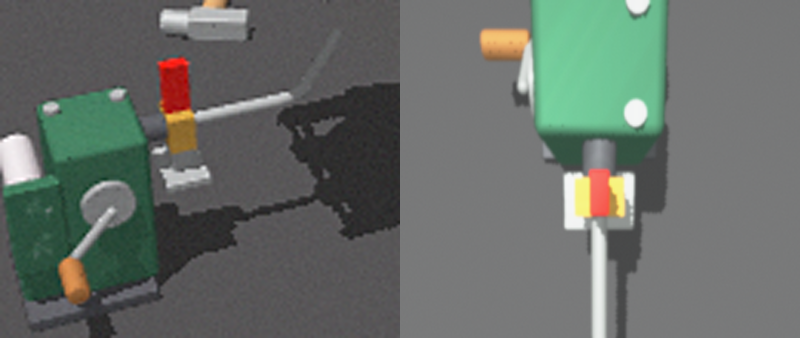

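The shoe hangs upright with its face against the stop collar, at (178,130) in the side crop and (598,195) in the wrist crop. The gripper is clear of it, so I'm handing the job in.

```bash
python3 -c "
from bench import r
print(r.close_job())"
```

```text
the job is handed in; nothing more can be done
None
```

The brass guide shoe is threaded on the bar, slid home against the stop collar, let go and seen hanging upright, and the job was handed in at about 20 s of robot time; force readings stayed below about 6 N, and no verdict came back.

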